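# Lock the stop screw of the platen gap jig

### The arm

A 7-joint arm with a two-finger parallel gripper is mounted at the origin on a cart in front of the work surface, level with it; the furniture and walls round the work are solid. World frame = base frame: x ahead of the robot, y to its left, z up, the work surface at z = 0. Lengths are in m, angles in rad, forces in N, time in s.
With the tool pointing down it reaches from about 0.4 to 0.85 m from the base axis. Payload 10.4 kg.
Tool frame: the origin (TCP) lies midway between the tips of the shut fingers; the grasp point (between the pads) lies 19 mm behind it; z points along the fingers, y is the line along which they close (so a half turn about z gives the same grasp; the last joint's range is limited). The gripper opens to 87 mm and grips with 3 to 60 N. Pads are 19 mm wide; open, the fingers measure 117 mm over their backs; the gripper's body (75 mm by 190 mm) begins 51 mm behind the grasp point.
Start: joints at [1.221, 0.332, -0.065, 1.46, 0.022, 1.35, -0.088], TCP at [0.201, -0.592, 0.223] pointing down, gripper open.
Joint ranges: [-2.6, 2.6], [-0.5, 2.12], [-1.47, 1.34], [0.16, 2.42], [-1.27, 4.41], [0.06, 2.06], [-2.6, 2.6]. Speed limits (rad/s): [2.22, 2.22, 2.79, 2.79, 3.14, 3.14, 3.14].

### API

Orientations are given as a unit quaternion [x, y, z, w].
In Python, from bench import r gives the robot as it stands.
- The arm moves only by the tool move_arm, never from a script. Its argument "targets" is a list of rows, each a list of 3 entries, a list of its own where there are three numbers: the shift along the tool's x, y, z in cm, then the turn, a rotation vector about the tool's x, y, z in rad, then the opening in per cent of the stroke, from 0 (shut) to 100 (fully open). In form: [[[x, y, z], [wx, wy, wz], gripper], ...]. A call has 1 to 20 rows; each row shifts and turns the commanded pose from where the row before left it, along the tool's axes as they then stand; what a row does not reach is not made up. A row lasts 1/8 s, in which the tool goes at most 62.5 mm and 10.7 degrees, less where a joint would pass 70% of its speed; a pose out of reach is approached as far as the arm can. A call with a gripper value outside its range is refused whole. The fingers move at their own pace and stop on an object; "grip_force" is the grip in N (left out, the last holds). Time passes only in rows, so rows that do not move let the fingers close. It gives the time, the measured TCP pose, the force, the opening and the grip force at its end, in the units of the state.
- r.read_state(): the state, without advancing time (a new reading comes with each control period).
- r.camera(name): name is "scene" or "top" or "wrist"; returns a dict with "image" (420x560x3 uint8, blue, green, red), "vertical_fov" (degrees; the focal length in pixels is half the picture's height over the tangent of half this angle, whatever the lens; pixels are square), "cx", "cy" (the principal point, pixels), "k1" (the pictures are not rectified: a ray, as slopes to the right and down, at radius r is drawn at 1 + k1 r^2 times it, then the intrinsics apply), "cam_to_world" (4x4, takes a point from camera to world coordinates). Camera axes: x right, y down, z forward; pixel columns grow to the right and rows downward; lengths in m; the calibration is good to about 2 mm. A picture is of the moment at which its call begins. There is no depth.
- r.close_job(): hands the job in; it is judged then, once.
The state is a dict: "time": time; "joint_positions": joint angles; "joint_vel": joint speeds; "joint_torque": joint torques, N m; "ee_pos": TCP position; "eef_rot": TCP orientation; "ft_force": force on the tool from outside, world axes, zero at the start; "torque": the same for the moment, N m; "width": finger opening in m; "grip_force": force on a finger pad.
Only numpy, scipy, OpenCV 4.12 (cv2) and the standard library are available. Lean on these libraries where they do the work, as an engineer would, in place of code of your own. Each camera call takes 0.05 s, during which the arm holds its last target. There are 200 camera calls.

### The job

The stop screw of the roller jig is set; lock it without losing the setting. Put the loose box key fully down on the screw's square head, with the long end of its cross bar close beside the left of the jig's column (seen from the jig's front) so that the column will hold the screw, and let go. Then swing the jam nut's lever clockwise, seen from above, until the nut lands and is firmly tight, about 10 N at the lever's end and never more than 15 N, and leave the key on the screw.

Things in the scene. Friction and masses are not known exactly. Their poses are not given: they have to be found in the camera images.
- jig: Grey cast C-frame jig, fixed. Origin on the screw's vertical axis at bench height; x points back from the screw to the column, y to the left seen from the front, z up. Foot x -58 to 92, y +-50, 14 mm high. Column x 50 to 86, y +-18, up to z = 162 mm. Its nose ends in a round boss (diameter 40, top at z = 102 mm) round the screw; a rubber roller lies in a cradle below.
- adjusting_screw: Stop screw, upright in the boss, turns about z; origin on its axis, 104 mm up. Above the nut: collar, diameter 26, top 20 mm over the origin; then a 16 mm square head 15 mm tall, faces parallel to its x and y; then a round tip, diameter 14, 3 mm tall. It turns at 0.3 N m; unless it is held the nut drags it along (0.4 N m). It may turn 0.4 rad at most.
- screw_head (a point): Centre of the top of the screw's round tip, 142 mm above the bench.
- screw_mark (a point): White mark on the rim of the screw's collar, 13 mm from the axis along the screw's x. At the start the screw's x lies 0.01 to 0.13 rad anticlockwise of the direction in which a key bar lying along it touches the column's left front edge; that direction is 0.44 rad anticlockwise of the jig's x.
- washer: Flat steel washer, diameter 31, 2 mm thick, fixed on the boss round the screw. The jam nut lands on it. Origin on the axis at z = 102 mm.
- jam_nut: Dark hex jam nut, 24 mm across flats, 14 mm tall, on the screw; its lever, 9 mm thick, lies along its x. Origin on the screw axis at its underside, 104 mm up. It starts loose, 0.6 to 1.6 rad of clockwise turn (seen from above) before it lands on the washer; where it lands is unmarked and varies. From there the torque rises by some 6 N m per rad. Let go, it eases back 0.1 rad at most and stays.
- lever_grip (a point): Middle of the upright black grip at the lever's end, 130 mm up, 90 mm from the screw axis. The grip is 17 to 19 mm thick, from 109 to 150 mm up. It starts over the front or right-front of the jig and ends at its left-front. Running the loose nut takes about 4.5 N here while it moves; tight is 7 N or more, overtight is over 16 N.
- holding_key: Loose dark box key, 0.25 kg, upright on the bench. Origin: centre of the socket's underside. Socket 30 x 30, square hole 17.4 wide, 20 mm deep, sides along x and y. Block up to 31, shank 14 x 14 (sides along x, y) up to 71, cap diameter 20 up to 75 mm. Cross bar, diameter 10, along x at 25.5 mm height: long end to x = +97, short end to -57 mm. Fully down, it stands on the collar.
- key_grip (a point): Point on the key's shank to grip, on its axis 56 mm above the socket's underside.
- key_bar_end (a point): End of the long side of the key's cross bar, 90 mm along the key's x axis.
- screwdriver: Yellow screwdriver lying on the bench, bystander.
- spare_roller: Spare black platen roller, 12 mm thick, 104 mm long, lying on the bench, bystander.
- dropper: Small brown dropper bottle, 33 mm wide, 102 mm tall, bystander.
- serial_plug: Dark grey connector plug, 34 x 52 x 16 mm, bystander.

How it is judged:
By the outcome, as a careful person would: the job done as asked, in the order asked, and still so for the second after the job is handed in, with the robot touching nothing.
It also fails if it takes over 58 s, if anything falls off the work surface, if the arm or the gripper's body presses on something with over 40 N, if the wrist force passes 120 N, or if a joint passes its speed limit or range.

## Working session

There is one attempt and no reset: what is moved stays moved. The work goes in short steps, Python scripts to look and compute and a tool call to move; the robot and the scene stay as the last step left them, time stands still between calls to the robot, and variables do not carry over. Pictures are saved under pics/ and viewed, at most 10 in all, crops included, and the job is handed in when it is done.

Besides the shell and the picture viewer there is one more tool, called after "Request:" by a JSON object that holds its "method" and its "body". move_arm: Moves the arm, as the interface text tells. Its arguments: {"type":"object","properties":{"targets":{"type":"array"},"grip_force":{"type":"number"}},"required":["targets"]}

```bash
ls; mkdir -p pics
cat > h.py <<'E'
import numpy as np, cv2
from bench import r
from scipy.spatial.transform import Rotation as R
def snap(n,f):
    c=r.camera(n); cv2.imwrite('pics/'+f+'.png',c['image'])
    np.savez('pics/'+f+'.npz',**{k:c[k] for k in('vertical_fov','cx','cy','k1','cam_to_world')}); return c
def load(f): return {k:np.array(v) for k,v in np.load('pics/'+f+'.npz').items()}
def foc(c): return 210/np.tan(np.radians(c['vertical_fov'])/2)
def ray(c,u,v):
    f=foc(c); d=np.array([(u-c['cx'])/f,(v-c['cy'])/f]); s=d.copy()
    for _ in range(20): s=d/(1+c['k1']*(s@s))
    T=np.array(c['cam_to_world']); return T[:3,3],T[:3,:3]@np.array([s[0],s[1],1])
def atz(c,u,v,z):
    o,d=ray(c,u,v); return o+d*(z-o[2])/d[2]
def proj(c,p):
    T=np.array(c['cam_to_world']); q=T[:3,:3].T@(np.array(p)-T[:3,3]); s=q[:2]/q[2]; s=s*(1+c['k1']*(s@s)); f=foc(c); return np.array([f*s[0]+c['cx'],f*s[1]+c['cy']])
def tri(l):
    A=np.zeros((3,3));b=np.zeros(3)
    for c,u,v in l:
        o,d=ray(c,u,v); d=d/np.linalg.norm(d); M=np.eye(3)-np.outer(d,d); A+=M;b+=M@o
    return np.linalg.solve(A,b)
E
python3 - <<'E'
from h import *
for n in('scene','top'):
    c=snap(n,n+'0'); print(n,c['vertical_fov'],c['cx'],c['cy'],c['k1'],np.round(c['cam_to_world'],3).tolist())
s=r.read_state(); print({k:np.round(v,3).tolist() for k,v in s.items()})
E
```

```text
pics
scene 44.55291729198861 283.1805921396159 212.38649405448686 0.011444526147579778 [[-0.465, -0.499, 0.731, -0.382], [-0.885, 0.244, -0.396, 0.408], [0.019, -0.831, -0.555, 0.764], [0.0, 0.0, 0.0, 1.0]]
top 48.46075695982891 281.107379893005 214.0253694849508 -0.10806612167766005 [[-0.029, -0.995, 0.098, 0.366], [-1.0, 0.028, -0.012, -0.051], [0.009, -0.098, -0.995, 1.404], [0.0, 0.0, 0.0, 1.0]]
{'time': 0.1, 'joint_positions': [1.221, 0.333, -0.065, 1.461, 0.022, 1.35, -0.089], 'joint_vel': [0.0, 0.001, -0.001, -0.003, -0.0, 0.0, -0.0], 'joint_torque': [0.002, -62.454, 0.025, -39.072, -0.061, 0.037, 0.0], 'ee_pos': [0.201, -0.592, 0.222], 'eef_rot': [0.987, 0.163, -0.0, -0.001], 'ft_force': [0.113, -0.01, -0.772], 'torque': [0.015, 0.062, 0.026], 'grip_force': 0.0, 'width': 0.087}
```

View pics/scene0.png

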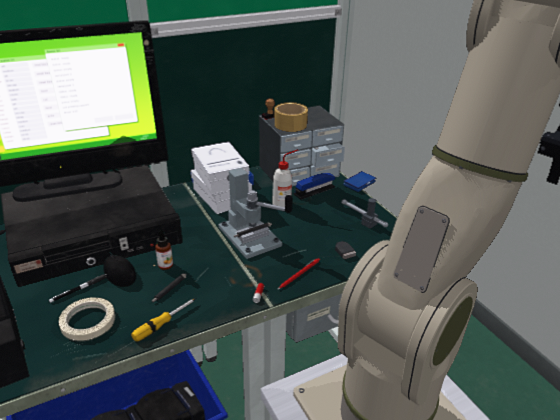

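View pics/top0.png

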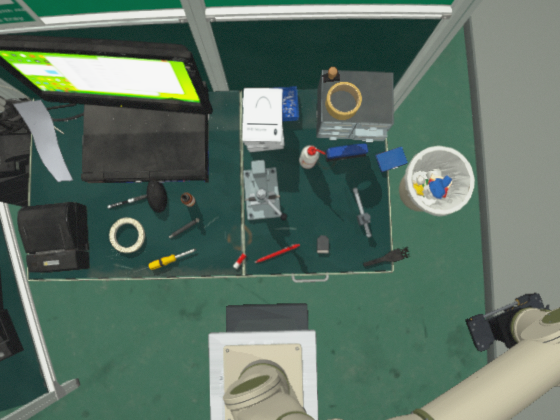

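The jig is at about (262,190) in the top picture, with its column towards the top. The key stands at about (364,217), bar from (357,190) to (369,236). I'll enlarge both.

Run:
```python
from h import *
t=cv2.imread('pics/top0.png'); s=cv2.imread('pics/scene0.png')
a=cv2.resize(t[150:230,235:315],(400,400),interpolation=cv2.INTER_CUBIC)
b=cv2.resize(t[175:255,325:405],(400,400),interpolation=cv2.INTER_CUBIC)
cc=cv2.resize(s[150:270,200:400],(800,480),interpolation=cv2.INTER_CUBIC)[:,:]
cv2.imwrite('pics/z1.png',np.vstack([np.hstack([a,b])[:,:800]]))
cv2.imwrite('pics/z2.png',cc)
c=load('top0')
print(atz(c,262,205,.1),atz(c,364,217,.03),atz(c,357,190,.025),atz(c,369,236,.025))
```

```text
[ 0.52100388 -0.01364849  0.1       ] [ 0.48512138 -0.31359039  0.03      ] [ 0.56740721 -0.29722014  0.025     ] [ 0.42843554 -0.32697208  0.025     ]
```

View pics/z1.png

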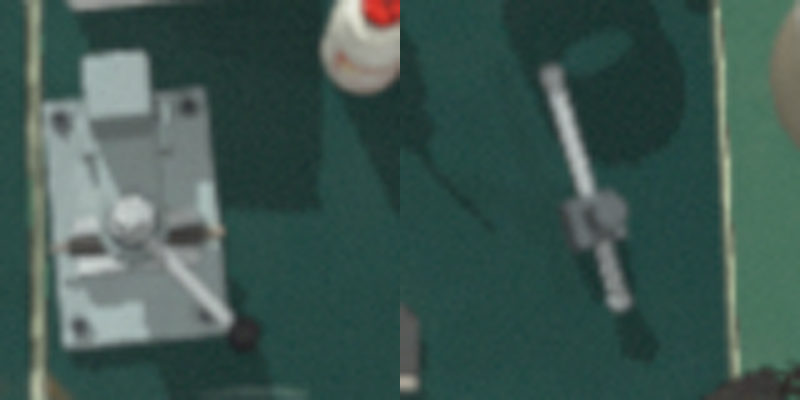

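View pics/z2.png

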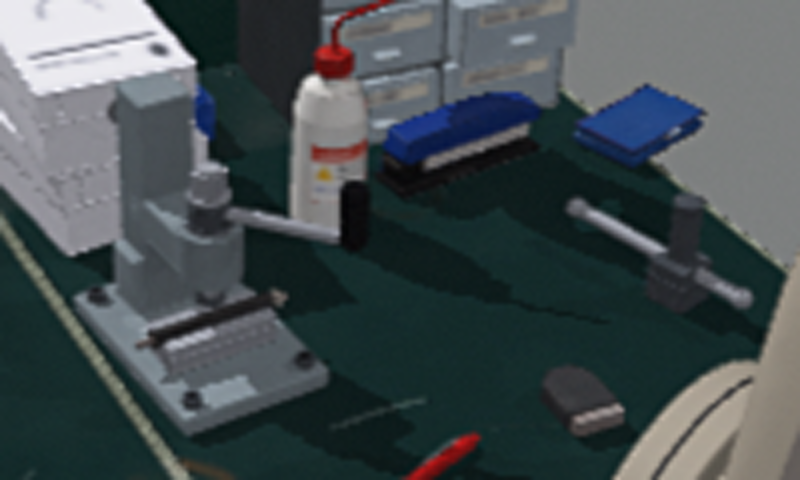

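Crop z1 shows: tip at (130,213), foot corners at (66,348), (227,335), (42,100) and (205,88), and the grip top at (243,330). The key has its bar ends at (551,72) and (620,302) and its cap at (609,213). In z2 the tip is at (210,168), the cap at (688,198) and the bar ends at (576,207) and (742,297). Next I compute positions from these.

Run:
```python
from h import *
t=load('top0'); s=load('scene0')
T=lambda x,y,ox=235,oy=150:((x+.5)/5-.5+ox,(y+.5)/5-.5+oy)
S=lambda x,y:((x+.5)/4-.5+200,(y+.5)/4-.5+150)
print('tip',tri([(t,*T(130,213)),(s,*S(210,168))]),atz(t,*T(130,213),.142),atz(s,*S(210,168),.142))
print('cap',tri([(t,*T(209,213,325,175)),(s,*S(688,198))]),atz(t,*T(209,213,325,175),.075),atz(s,*S(688,198),.075))
a=atz(t,*T(151,72,325,175),.0255);b=atz(t,*T(220,302,325,175),.0255);print('bar',a,b,np.linalg.norm(a-b),np.arctan2(*(a-b)[1::-1]))
a2=atz(s,*S(576,207),.0255);b2=atz(s,*S(742,297),.0255);print('bar s',a2,b2,np.linalg.norm(a2-b2),np.arctan2(*(a2-b2)[1::-1]))
for d in (a-b,):
  u=d/np.linalg.norm(d); print('axis by bar',b+57e-3*u, a-97e-3*u)
c=[atz(t,*T(*p),.014) for p in((66,348),(227,335),(42,100),(205,88))]
print(np.round(c,4), np.arctan2(*(c[2]-c[0])[1::-1]),np.arctan2(*(c[3]-c[1])[1::-1]),np.linalg.norm(c[2]-c[0]),np.linalg.norm(c[1]-c[0]))
m=np.mean(c,0);y=np.arctan2(*(c[2]+c[3]-c[0]-c[1])[1::-1]);print('jig org',m-17e-3*np.array([np.cos(y),np.sin(y),0]),y)
g=atz(t,*T(243,330),.15);print('grip',g)
```

```text
tip [ 0.5513098  -0.01259764  0.13901159] [ 0.55130122 -0.01189107  0.142     ] [ 0.54630722 -0.01132026  0.142     ]
cap [ 0.48017143 -0.31205018  0.07580547] [ 0.48043876 -0.31192574  0.075     ] [ 0.48102439 -0.31320719  0.075     ]
bar [ 0.57053193 -0.29062921  0.0255    ] [ 0.43142185 -0.32580718  0.0255    ] 0.14348903185311881 0.24768617289359698
bar s [ 0.56687476 -0.29006228  0.0255    ] [ 0.43163684 -0.32617887  0.0255    ] 0.13997751203533204 0.2609691991684668
axis by bar [ 0.48668234 -0.31183298  0.0255    ] [ 0.47649214 -0.31440986  0.0255    ]
[[ 0.4897  0.0323  0.014 ]
 [ 0.4948 -0.0642  0.014 ]
 [ 0.6407  0.0437  0.014 ]
 [ 0.6453 -0.0551  0.014 ]] 0.07496507375168966 0.059920411246745804 0.15140859087727399 0.09662189305575805
jig org [ 0.55065232 -0.01196815  0.014     ] 0.06745898051931533
grip [ 0.48464982 -0.07158593  0.15      ]
```

Estimates: jig origin (0.551,-0.012) with yaw about 0.067; key axis (0.481,-0.312) with yaw about 0.25; lever grip 90 mm out at front-right, as stated. Now I move above the key.

Request:
{"method": "move_arm", "body": {"targets": [[[3.55,-1.75,0],[0,0,0],100],[[3.55,-1.75,0],[0,0,0],100],[[3.55,-1.75,0],[0,0,0],100],[[3.55,-1.75,0],[0,0,0],100],[[3.55,-1.75,0],[0,0,0],100],[[3.55,-1.75,0],[0,0,0],100],[[3.55,-1.75,0],[0,0,0],100],[[3.55,-1.75,0],[0,0,0],100],[[3.55,-1.75,0],[0,0,0],100],[[3.55,-1.75,0],[0,0,0],100],[[0,0,2],[0,0,0.07],100],[[0,0,0],[0,0,0],100],[[0,0,0],[0,0,0],100]]}}

```text
time: 1.72
ee_pos: [0.4803, -0.3129, 0.203]
eef_rot: [0.992, 0.128, -0.0, 0.0]
ft_force: [0.2, 0.0, -0.6]
width: 0.0866
grip_force: 0.0
```

```bash
cat >> h.py <<'E'
def st():
    s=r.read_state(); M=R.from_quat(s['eef_rot']).as_matrix()
    print('t',round(s['time'],2),'p',np.round(s['ee_pos'],4),'yaw',round(np.arctan2(M[1,0],M[0,0]),4),'z',np.round(M[:,2],3),'F',np.round(s['ft_force'],1),'w',round(s['width'],4),'g',s['grip_force'],'q',np.round(s['joint_positions'],2)); return s,M
def cmd(p,yaw):
    s,M=st(); d=M.T@(np.array(p)-s['ee_pos'])*100; y=np.arctan2(M[1,0],M[0,0]); print('shift cm',np.round(d,2),'wz',round(y-yaw,3))
E
python3 - <<'E'
from h import *
st(); c=snap('wrist','w1'); print(np.round(c['cam_to_world'],3).tolist(),proj(c,(.481,-.312,.075)))
E
```

```text
t 1.73 p [ 0.4803 -0.3129  0.203 ] yaw 0.2572 z [-0. -0. -1.] F [ 0.2  0.  -0.6] w 0.0866 g 0.0 q [ 0.76  0.25 -0.31  1.62  0.08  1.29 -0.87]
[[0.254, -0.937, -0.242, 0.546], [-0.967, -0.245, -0.064, -0.296], [0.0, 0.25, -0.968, 0.365], [0.0, 0.0, 0.0, 1.0]] [274.07264915 196.28778543]
```

View pics/w1.png

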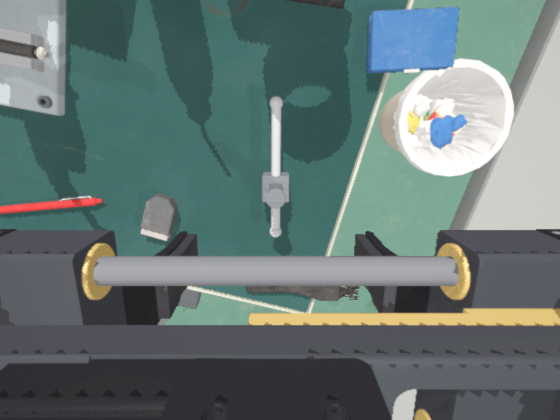

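The wrist view shows the key with its cap at about (276.5,198) and its bar ends at (276.5,103) and (276,233). It lies almost straight ahead, aligned with the tool.

Run:
```python
from h import *
c=load('w1'); print(atz(c,276.5,198,.075)); a=atz(c,276.5,103,.0255);b=atz(c,276,233,.0255);u=(a-b)/np.linalg.norm(a-b)
print(a,b,np.linalg.norm(a-b),np.arctan2(u[1],u[0]),a-.094*u,b+.054*u)
```

```text
[ 0.47996864 -0.31465501  0.075     ]
[ 0.56614192 -0.29214975  0.0255    ] [ 0.42864414 -0.32771221  0.0255    ] 0.14202228418613516 0.2530939835474362 [ 0.47513655 -0.31568741  0.0255    ] [ 0.48092383 -0.31419058  0.0255    ]
```

Request:
{"method": "move_arm", "body": {"targets": [[[0,0.1,4],[0,0,0],100],[[0,0,5],[0,0,0],100],[[0,0,4],[0,0,0],100],[[0,0,2],[0,0,0],100],[[0,0,1.5],[0,0,0],100],[[0,0,0],[0,0,0],10],[[0,0,0],[0,0,0],0],[[0,0,0],[0,0,0],0],[[0,0,0],[0,0,0],0],[[0,0,0],[0,0,0],0],[[0,0,0],[0,0,0],0]], "grip_force": 45}}

```text
time: 3.15
ee_pos: [0.481, -0.3132, 0.0376]
eef_rot: [0.992, 0.128, 0.0, 0.0]
ft_force: [-0.1, -0.1, 0.1]
width: 0.035
grip_force: 0.0
```

Fingers are still closing.

Request:
{"method": "move_arm", "body": {"targets": [[[0,0,0],[0,0,0],0],[[0,0,0],[0,0,0],0],[[0,0,0],[0,0,0],0],[[0,0,0],[0,0,0],0],[[0,0,0],[0,0,0],0],[[0,0,-2],[0,0,0],0],[[0,0,-5],[0,0,0],0],[[0,0,-5],[0,0,0],0],[[0,0,-5],[0,0,0],0],[[0,0,-1],[0,0,0],0],[[0,0,0],[0,0,0],0]]}}

```text
time: 4.53
ee_pos: [0.4808, -0.3133, 0.2171]
eef_rot: [0.992, 0.128, -0.0, 0.0]
ft_force: [0.8, -0.2, -3.0]
width: 0.0165
grip_force: 44.6
```

Run:
```python
from h import *
cmd((.500,-.10,.218),.257)
```

```text
t 4.53 p [ 0.4808 -0.3133  0.2171] yaw 0.2566 z [-0. -0. -1.] F [ 0.8 -0.2 -3. ] w 0.0165 g 44.60741736693308 q [ 0.76  0.24 -0.31  1.6   0.07  1.32 -0.87]
shift cm [  7.27 -20.14  -0.09] wz -0.0
```

Request:
{"method": "move_arm", "body": {"targets": [[[0.9,-3.4,0],[0,0,0],0],[[0.9,-3.5,0],[0,0,0],0],[[0.9,-3.5,0],[0,0,0],0],[[0.9,-3.5,0],[0,0,0],0],[[0.9,-3.5,0],[0,0,0],0],[[0.9,-3.5,0],[0,0,0],0],[[1,-3.5,0],[0,0,0],0],[[0,0,0],[0,0,0],0],[[0,0,0],[0,0,0],0],[[0,0,0],[0,0,0],0]]}}

```text
time: 5.78
ee_pos: [0.4805, -0.062, 0.2167]
eef_rot: [0.992, 0.127, -0.001, -0.0]
ft_force: [0.7, -0.4, -2.0]
width: 0.0165
grip_force: 44.8
```

Run:
```python
from h import *
st(); c=snap('wrist','w2'); print(proj(c,(.551,-.012,.142)))
i=c['image']; cv2.imwrite('pics/w2z.png',cv2.resize(i[0:250,60:390],None,fx=2.4,fy=2.4,interpolation=cv2.INTER_CUBIC))
```

```text
t 5.78 p [ 0.4805 -0.062   0.2167] yaw 0.2552 z [-0.001  0.    -1.   ] F [ 0.7 -0.4 -2. ] w 0.0165 g 44.79619841615204 q [ 0.53  0.06 -0.5   1.8   0.03  1.29 -1.3 ]
[231.99407426 104.55751277]
```

View pics/w2z.png

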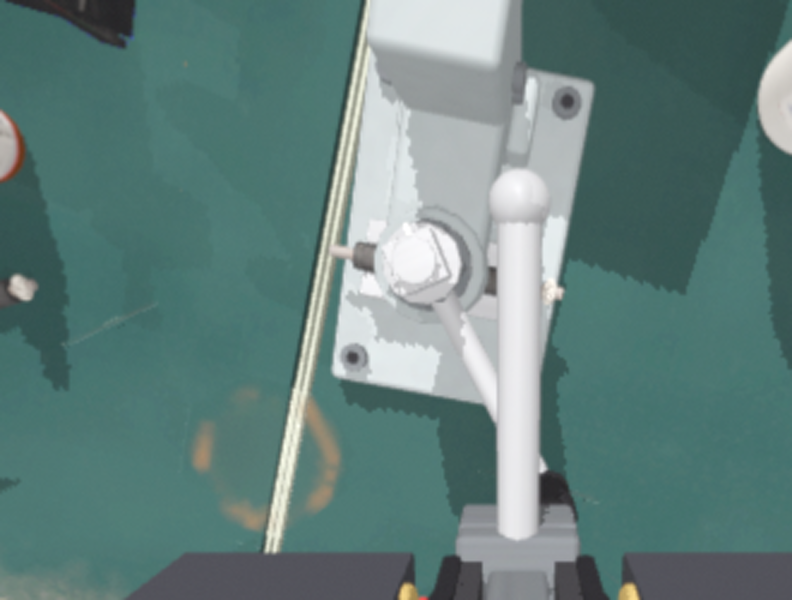

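The key hangs straight, with its bar up the picture at column 518 of the crop. The screw head is at about (412,258) of the crop. I'll enlarge the head to get its angle and centre.

Run:
```python
from h import *
i=cv2.imread('pics/w2.png')[82:132,205:265]; i=cv2.convertScaleAbs(i,alpha=1.9,beta=-220) if i.mean()>140 else i
cv2.imwrite('pics/w2h.png',cv2.resize(i,None,fx=12,fy=12,interpolation=cv2.INTER_CUBIC))
```

```text
(no output)
```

View pics/w2h.png

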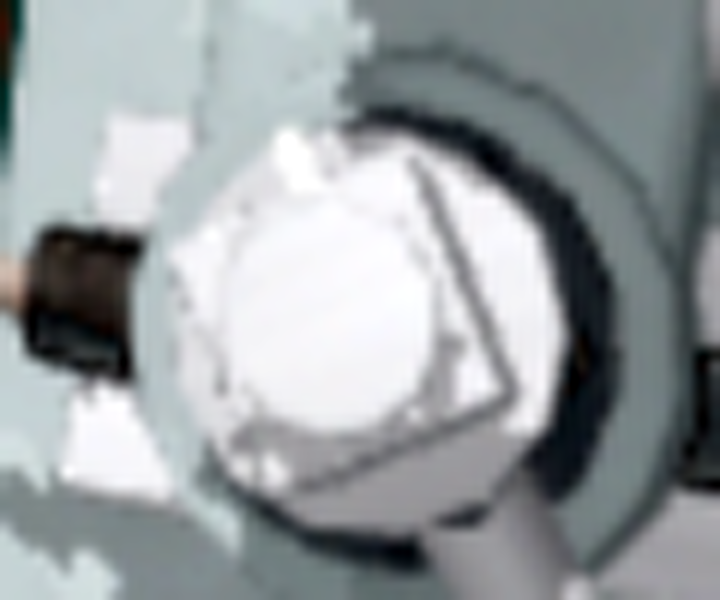

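The tip circle is centred at about (330,318) in the zoom. The square's creases have corners at (412,160), (513,390) and (292,490), and the white mark is at (300,155).

Run:
```python
from h import *
c=load('w2'); P=lambda x,y:((x+.5)/12-.5+205,(y+.5)/12-.5+82)
tip=atz(c,*P(330,318),.142); print('tip',tip)
for z in(.124,.139):
    a,b,d,e=[atz(c,*P(*p),z) for p in((412,160),(513,390),(292,490),(175,260))]
    print(z,np.linalg.norm(a-b),np.linalg.norm(b-d),'ang',np.arctan2(*(a-b)[1::-1]),np.arctan2(*(b-d)[1::-1])+np.pi/2,np.arctan2(*(a-e)[1::-1])+np.pi/2,'c',(a+d)/2)
m=atz(c,*P(300,155),.124);
for o in(tip,): print('mark',m,np.linalg.norm((m-o)[:2]),np.arctan2(*(m-o)[1::-1]))
k=(275.8,)
# key bar direction and position in hand (bar at z = tcp-.037+.0255)
z=.2167-.037+.0255
Q=lambda x,y:((x+.5)/2.4-.5+60,(y+.5)/2.4-.5)
p1=atz(c,*Q(518.5,520),z);p2=atz(c,*Q(519.5,200),z);print('bar',p1,p2,np.arctan2(*(p2-p1)[1::-1]))
s,M=st(); print('bar in tool',M.T@(p1-s['ee_pos']),M.T@(p2-s['ee_pos']))
# jig yaw from foot front edge / right edge in w2z
f=[atz(c,*Q(*p),.014) for p in((333,375),(592,82),(545,410))]
print(f)
```

```text
tip [ 0.54866597 -0.01255445  0.142     ]
0.124 0.015436065957833438 0.01591451021851751 ang 0.6640410136141085 0.6608809644013811 0.6304055677037332 c [ 0.54865562 -0.01148196  0.124     ]
0.139 0.014525164766575505 0.014975375444415465 ang 0.66404101361411 0.660880964401378 0.6304055677037332 c [ 0.54852331 -0.01350447  0.139     ]
mark [ 0.55810581 -0.00599388  0.124     ] 0.011495727660933262 0.6073543403306281
bar [ 0.49601206 -0.05886202  0.2052    ] [ 0.5659339  -0.04089981  0.2052    ] 0.2514527068735643
t 5.83 p [ 0.4806 -0.0619  0.2169] yaw 0.2552 z [-0.001  0.    -1.   ] F [ 0.5 -0.1 -2.7] w 0.0161 g 44.79620494530536 q [ 0.53  0.06 -0.5   1.8   0.03  1.29 -1.3 ]
bar in tool [0.01573238 0.00093967 0.01169083] [0.08792397 0.00121007 0.01162335]
[array([0.48836569, 0.0314932 , 0.014     ]), array([ 0.64243499, -0.05408329,  0.014     ]), array([ 0.49771834, -0.071765  ,  0.014     ])]
```

Request:
{"method": "move_arm", "body": {"targets": [[[2,-0.8,0],[0,0,0],0],[[2,-0.8,0],[0,0,0],0],[[2,-0.8,0],[0,0,0],0],[[2,-0.8,0],[0,0,0],0],[[0,0,0],[0,0,-0.125],0],[[0,0,0],[0,0,-0.125],0],[[0,0,0],[0,0,-0.12],0],[[0,0,2.5],[0,0,0],0],[[0,0,0],[0,0,0],0],[[0,0,0],[0,0,0],0],[[0,0,0],[0,0,0],0]]}}

```text
time: 7.2
ee_pos: [0.5506, -0.0097, 0.1935]
eef_rot: [0.951, 0.308, 0.001, 0.0]
ft_force: [-0.9, -0.0, -2.7]
width: 0.0163
grip_force: 44.7
```

Run:
```python
from h import *
cmd((.5497,-.0112,.192),.625); c=snap('scene','s3');w=snap('wrist','w3')
a=cv2.resize(c['image'][150:250,200:300],(400,400),interpolation=cv2.INTER_CUBIC)
b=cv2.resize(w['image'][60:260,180:380],(400,400),interpolation=cv2.INTER_CUBIC)
cv2.imwrite('pics/c3.png',np.hstack([a,b]))
print(proj(c,(.5497,-.0112,.142)),proj(c,(.5497,-.0112,.1545)))
```

```text
t 7.2 p [ 0.5506 -0.0097  0.1935] yaw 0.6265 z [ 0.001 -0.    -1.   ] F [-0.9 -0.  -2.7] w 0.0163 g 44.711269992403686 q [ 0.45  0.24 -0.59  1.68  0.14  1.27 -1.11]
shift cm [-0.16  0.07  0.15] wz 0.002
[251.46434626 190.95210921] [251.38306224 186.33364676]
```

View pics/c3.png

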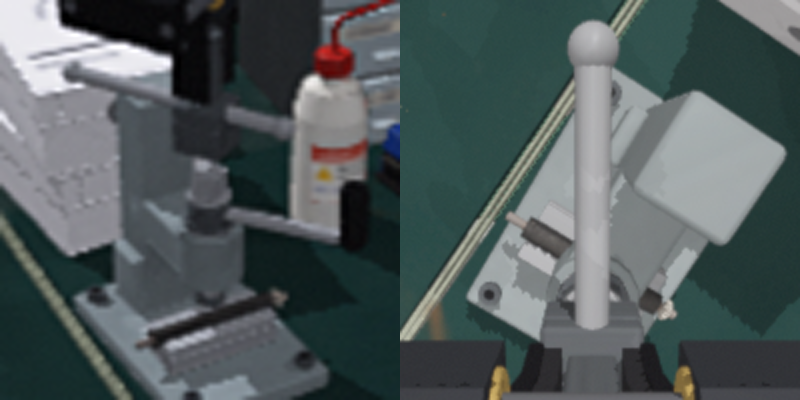

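In the scene crop the socket (centre column about 207) hangs over the tip (column 209), and the bar lies left of the column. I make a small correction and lower carefully.

Request:
{"method": "move_arm", "body": {"targets": [[[-0.1,0.06,0.6],[0,0,0],0],[[0,0,0.3],[0,0,0],0],[[0,0,0.3],[0,0,0],0],[[0,0,0.2],[0,0,0],0],[[0,0,0],[0,0,0],0]]}}

```text
time: 7.92
ee_pos: [0.5496, -0.0107, 0.1784]
eef_rot: [0.951, 0.308, -0.0, -0.0]
ft_force: [-0.4, -0.3, -2.4]
width: 0.0166
grip_force: 44.7
```

Run:
```python
from h import *
st();print(r.read_state()['torque'])
```

```text
t 7.92 p [ 0.5496 -0.0107  0.1784] yaw 0.6269 z [-0. -0. -1.] F [-0.4 -0.3 -2.4] w 0.0166 g 44.70240881899372 q [ 0.45  0.25 -0.59  1.7   0.14  1.24 -1.12]
[0.05643278 0.02789116 0.01805239]
```

Request:
{"method": "move_arm", "body": {"targets": [[[0,0,0.2],[0,0,0],0],[[0,0,0.2],[0,0,0],0],[[0,0,0.1],[0,0,0],0],[[0,0,0],[0,0,0],0]]}}

```text
time: 8.43
ee_pos: [0.5496, -0.0108, 0.1735]
eef_rot: [0.951, 0.308, -0.0, 0.0]
ft_force: [0.2, 0.8, -3.3]
width: 0.0163
grip_force: 44.7
```

Already 3 mm past the square's top without contact. I continue down.

Request:
{"method": "move_arm", "body": {"targets": [[[0,0,0.3],[0,0,0],0],[[0,0,0.3],[0,0,0],0],[[0,0,0.2],[0,0,0],0],[[0,0,0.1],[0,0,0],0],[[0,0,0.1],[0,0,0],0],[[0,0,0],[0,0,0],0]]}}

```text
time: 9.18
ee_pos: [0.5496, -0.0108, 0.1635]
eef_rot: [0.951, 0.308, -0.0, 0.0]
ft_force: [0.1, -0.4, -3.0]
width: 0.0162
grip_force: 44.7
```

Run:
```python
from h import *
st();print(r.read_state()['torque'])
```

```text
t 9.18 p [ 0.5496 -0.0108  0.1635] yaw 0.6268 z [-0. -0. -1.] F [ 0.1 -0.4 -3. ] w 0.0162 g 44.695098074153066 q [ 0.44  0.26 -0.58  1.72  0.15  1.21 -1.12]
[ 0.01069019 -0.03421667  0.02790284]
```

Request:
{"method": "move_arm", "body": {"targets": [[[0,0,0.1],[0,0,0],0],[[0,0,0.1],[0,0,0],0],[[0,0,0.1],[0,0,0],0],[[0,0,0],[0,0,0],0]]}}

```text
time: 9.68
ee_pos: [0.5502, -0.0107, 0.1614]
eef_rot: [0.951, 0.308, 0.001, 0.0]
ft_force: [-1.3, -0.6, 6.3]
width: 0.0164
grip_force: 46.2
```

Contact at exactly the seated height. Release, rise and look.

Request:
{"method": "move_arm", "body": {"targets": [[[0,0,0],[0,0,0],60],[[0,0,0],[0,0,0],60],[[0,0,0],[0,0,0],60],[[0,0,0],[0,0,0],60],[[0,0,-2],[0,0,0],60],[[0,0,-4],[0,0,0],60],[[0,0,-4],[0,0,0],60],[[-3,0,-2],[0,0,0],60],[[-3,0,0],[0,0,0],60],[[0,0,0],[0,0,0],60],[[0,0,0],[0,0,0],60]]}}

```text
time: 11.05
ee_pos: [0.5013, -0.0456, 0.2805]
eef_rot: [0.951, 0.308, 0.0, 0.0]
ft_force: [-0.2, 0.5, 0.8]
width: 0.0521
grip_force: 0.0
```

Run:
```python
from h import *
st(); c=snap('scene','s4');w=snap('wrist','w4')
a=cv2.resize(c['image'][150:250,200:300],(400,400),interpolation=cv2.INTER_CUBIC)
b=cv2.resize(w['image'][0:250,150:400],(400,400),interpolation=cv2.INTER_CUBIC)
cv2.imwrite('pics/c4.png',np.hstack([a,b]))
```

```text
t 11.05 p [ 0.5013 -0.0456  0.2805] yaw 0.627 z [ 0.  0. -1.] F [-0.2  0.5  0.8] w 0.0521 g 0.0 q [ 0.54  0.07 -0.57  1.66  0.04  1.42 -0.97]
```

View pics/c4.png

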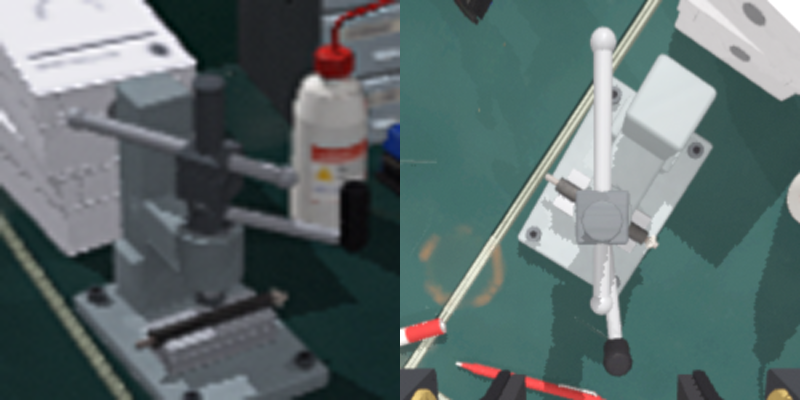

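The key stands fully down, with its bar clear on the left of the column. The lever grip's top is at about (286,222) in the wrist picture. Now I locate the grip.

Run:
```python
from h import *
c=load('w4'); g=atz(c,150+(618-400)/1.6,355/1.6,.15); cap=atz(c,150+(603-400)/1.6,216/1.6,.199)
e=atz(c,150+(603-400)/1.6,41/1.6,.1495);e2=atz(c,150+(601-400)/1.6,301/1.6,.1495); print('g',g,'cap',cap,'baryaw',np.arctan2(*(e-e2)[1::-1]),np.linalg.norm(e-e2))
d=(g-cap)[:2];print(np.hypot(*d),np.arctan2(d[1],d[0]))
cmd((*g[:2],.2),0)
```

```text
g [ 0.48711988 -0.06917671  0.15      ] cap [ 0.55017077 -0.0118763   0.199     ] baryaw 0.6192989481779758 0.13917508322918565
0.0851983099775234 -2.403938901428261
t 11.15 p [ 0.5015 -0.0452  0.2803] yaw 0.6279 z [-0.  0. -1.] F [-0.8  0.6 -0.6] w 0.0523 g 0.0 q [ 0.54  0.07 -0.57  1.66  0.04  1.42 -0.97]
shift cm [-2.57  1.1   8.03] wz 0.628
```

Request:
{"method": "move_arm", "body": {"targets": [[[-2.9,1.1,0],[0,0,-0.18],60],[[0,0,0],[0,0,-0.18],60],[[0,0,0],[0,0,-0.18],60],[[0,0,0],[0,0,-0.18],60],[[0,0,0],[0,0,-0.18],60],[[0,0,0],[0,0,-0.18],60],[[0,0,0],[0,0,-0.18],60],[[0,0,0],[0,0,-0.18],60],[[0,0,0],[0,0,-0.18],60],[[0,0,0],[0,0,-0.18],60],[[0,0,0],[0,0,-0.18],60],[[0,0,0],[0,0,-0.18],60],[[0,0,0],[0,0,-0.18],60],[[0,0,0],[0,0,-0.18],60],[[0,0,0],[0,0,-0.18],60],[[0,0,0],[0,0,-0.18],60],[[0,0,0],[0,0,-0.18],60],[[0,0,0],[0,0,0],60],[[0,0,0],[0,0,0],60]]}}

```text
time: 13.52
ee_pos: [0.4842, -0.0715, 0.2804]
eef_rot: [-0.268, 0.964, 0.0, -0.0]
ft_force: [0.2, -0.6, -0.5]
width: 0.0521
grip_force: 0.0
```

Run:
```python
from h import *
cmd((.4848,-.0713,.118),3.73)
```

```text
t 13.53 p [ 0.4842 -0.0715  0.2804] yaw -2.5999 z [-0.  0. -1.] F [ 0.2 -0.6 -0.5] w 0.0521 g 0.0 q [ 0.64  0.04 -0.6   1.69  0.02  1.42  2.15]
shift cm [-0.06 -0.02 16.24] wz -6.33
```

Request:
{"method": "move_arm", "body": {"targets": [[[0,0,4.5],[0,0,0],60],[[0,0,4.5],[0,0,0],60],[[0,0,4],[0,0,0],60],[[0,0,2.2],[0,0,0],60],[[0,0,1],[0,0,0],60],[[0,0,0],[0,0,0],18],[[0,0,0],[0,0,0],18],[[0,0,0],[0,0,0],18],[[0,0,0],[0,0,0],18],[[0,0,0],[0,0,0],18],[[0,0,0],[0,0,0],18],[[0,0,0],[0,0,0],18]], "grip_force": 20}}

```text
time: 15.02
ee_pos: [0.4841, -0.0715, 0.1187]
eef_rot: [-0.269, 0.963, 0.0, 0.0]
ft_force: [-2.3, 2.2, 2.5]
width: 0.017
grip_force: 19.9
```

```bash
cat >> h.py <<'E'
C=np.array([.5502,-.0118])
def lev():
    s,M=st(); d=s['ee_pos'][:2]-C; a=np.arctan2(d[1],d[0]); rr=np.hypot(*d); t=np.array([np.sin(a),-np.cos(a)])
    F=np.array(s['ft_force']); print('ang',round(a,3),'r',round(rr,4),'Fresist_t',round(-F[:2]@t,2),'Frad',round(F[:2]@d/rr,2))
    return s,M,a
E
python3 -c "
from h import *
lev()"
```

```text
t 15.03 p [ 0.4841 -0.0715  0.1187] yaw -2.596 z [ 0.  0. -1.] F [-2.3  2.2  2.5] w 0.017 g 19.879251279616597 q [ 0.62  0.17 -0.61  1.91  0.11  1.09  2.08]
ang -2.407 r 0.0891 Fresist_t -3.17 Frad 0.2
```

Request:
{"method": "move_arm", "body": {"targets": [[[0.06,0.44,0],[0,0,0.05],18],[[0.12,0.89,0],[0,0,0.1],18],[[0.12,0.89,0],[0,0,0.1],18],[[0.12,0.89,0],[0,0,0.1],18],[[0.12,0.89,0],[0,0,0.1],18],[[0.06,0.44,0],[0,0,0.05],18]]}}

```text
time: 15.78
ee_pos: [0.4635, -0.0338, 0.1187]
eef_rot: [-0.021, 1.0, -0.001, -0.0]
ft_force: [-3.6, -4.7, 4.6]
width: 0.0173
grip_force: 19.9
```

```bash
python3 -c "
from h import *
lev(); snap('wrist','w5');snap('scene','s5')"
```

```text
t 15.78 p [ 0.4635 -0.0338  0.1187] yaw -3.0996 z [-0.    -0.002 -1.   ] F [-3.6 -4.7  4.6] w 0.0173 g 19.855287345748227 q [ 0.55  0.11 -0.6   1.97  0.08  1.08  1.53]
ang -2.894 r 0.0895 Fresist_t 3.68 Frad 4.62
```

Request:
{"method": "move_arm", "body": {"targets": [[[0.12,0.44,0],[0,0,0.05],18],[[0.07,0.44,0],[0,0,0.05],18]]}}

```text
time: 16.12
ee_pos: [0.4616, -0.0251, 0.1187]
eef_rot: [0.029, 1.0, -0.001, 0.0]
ft_force: [-2.3, -3.9, 4.3]
width: 0.0175
grip_force: 19.9
```

```bash
python3 -c "
from h import *
lev()"
```

```text
t 16.12 p [ 0.4616 -0.0251  0.1187] yaw 3.0842 z [ 0.    -0.002 -1.   ] F [-2.3 -3.9  4.3] w 0.0175 g 19.858437592400378 q [ 0.53  0.11 -0.6   1.98  0.07  1.08  1.41]
ang -2.992 r 0.0896 Fresist_t 3.51 Frad 2.83
```

Request:
{"method": "move_arm", "body": {"targets": [[[0.1,0.44,0],[0,0,0.05],18],[[0.08,0.44,0],[0,0,0.05],18]]}}

```text
time: 16.38
ee_pos: [0.4607, -0.0161, 0.1187]
eef_rot: [0.079, 0.997, -0.001, 0.0]
ft_force: [-1.1, -3.8, 3.1]
width: 0.0174
grip_force: 19.9
```

```bash
python3 -c "
from h import *
lev()"
```

```text
t 16.38 p [ 0.4607 -0.0161  0.1187] yaw 2.9842 z [ 0.    -0.002 -1.   ] F [-1.1 -3.8  3.1] w 0.0174 g 19.872876345236854 q [ 0.52  0.1  -0.6   1.98  0.07  1.08  1.3 ]
ang -3.093 r 0.0896 Fresist_t 3.77 Frad 1.26
```

Request:
{"method": "move_arm", "body": {"targets": [[[0.08,0.44,0],[0,0,0.05],18],[[0.08,0.44,0],[0,0,0.05],18]]}}

```text
time: 16.62
ee_pos: [0.4606, -0.0071, 0.1187]
eef_rot: [0.128, 0.992, -0.001, 0.0]
ft_force: [-2.6, -3.7, 3.1]
width: 0.0171
grip_force: 19.9
```

```bash
python3 -c "
from h import *
lev()"
```

```text
t 16.62 p [ 0.4606 -0.0071  0.1187] yaw 2.8843 z [ 0.    -0.002 -1.   ] F [-2.6 -3.7  3.1] w 0.0171 g 19.869653991462428 q [ 0.5   0.1  -0.61  1.98  0.07  1.08  1.18]
ang 3.09 r 0.0897 Fresist_t 3.79 Frad 2.46
```

Request:
{"method": "move_arm", "body": {"targets": [[[0.08,0.44,0],[0,0,0.05],18],[[0.08,0.44,0],[0,0,0.05],18]]}}

```text
time: 16.88
ee_pos: [0.4615, 0.0018, 0.1186]
eef_rot: [0.178, 0.984, -0.001, 0.0]
ft_force: [-1.9, -4.5, 3.2]
width: 0.0173
grip_force: 19.9
```

```bash
python3 -c "
from h import *
lev()"
```

```text
t 16.88 p [0.4615 0.0018 0.1186] yaw 2.7843 z [ 0.    -0.002 -1.   ] F [-1.9 -4.5  3.2] w 0.0173 g 19.868347913866273 q [ 0.48  0.11 -0.61  1.98  0.07  1.08  1.06]
ang 2.989 r 0.0897 Fresist_t 4.68 Frad 1.16
```

Request:
{"method": "move_arm", "body": {"targets": [[[0.08,0.44,0],[0,0,0.05],18]]}}

```text
time: 17.0
ee_pos: [0.4623, 0.0062, 0.1186]
eef_rot: [0.202, 0.979, -0.001, 0.0]
ft_force: [-1.8, -4.9, 4.6]
width: 0.0171
grip_force: 19.9
```

```bash
python3 -c "
from h import *
lev()"
```

```text
t 17.0 p [0.4623 0.0062 0.1186] yaw 2.7343 z [ 0.    -0.002 -1.   ] F [-1.8 -4.9  4.6] w 0.0171 g 19.868057909116473 q [ 0.47  0.11 -0.61  1.98  0.07  1.08  0.99]
ang 2.94 r 0.0897 Fresist_t 5.14 Frad 0.78
```

Request:
{"method": "move_arm", "body": {"targets": [[[0.08,0.44,0],[0,0,0.05],18]]}}

```text
time: 17.12
ee_pos: [0.4633, 0.0106, 0.1186]
eef_rot: [0.227, 0.974, -0.001, 0.0]
ft_force: [-2.5, -4.1, 4.7]
width: 0.0172
grip_force: 19.9
```

```bash
python3 -c "
from h import *
lev()"
```

```text
t 17.12 p [0.4633 0.0106 0.1186] yaw 2.6842 z [ 0.    -0.002 -1.   ] F [-2.5 -4.1  4.7] w 0.0172 g 19.868050521628078 q [ 0.46  0.11 -0.61  1.97  0.07  1.08  0.93]
ang 2.89 r 0.0897 Fresist_t 4.59 Frad 1.36
```

Request:
{"method": "move_arm", "body": {"targets": [[[0.07,0.44,0],[0,0,0.05],18]]}}

```text
time: 17.25
ee_pos: [0.4646, 0.0149, 0.1186]
eef_rot: [0.251, 0.968, -0.001, 0.0]
ft_force: [-2.7, -4.1, 3.9]
width: 0.0174
grip_force: 19.9
```

```bash
python3 -c "
from h import *
lev()"
```

```text
t 17.25 p [0.4646 0.0149 0.1186] yaw 2.6343 z [-0.    -0.002 -1.   ] F [-2.7 -4.1  3.9] w 0.0174 g 19.85797867084557 q [ 0.45  0.12 -0.61  1.97  0.08  1.08  0.87]
ang 2.84 r 0.0897 Fresist_t 4.71 Frad 1.34
```

Request:
{"method": "move_arm", "body": {"targets": [[[0.08,0.44,0],[0,0,0.05],18],[[0.08,0.44,0],[0,0,0.05],18]]}}

```text
time: 17.5
ee_pos: [0.4671, 0.0221, 0.1184]
eef_rot: [0.299, 0.954, -0.002, -0.0]
ft_force: [-6.8, -10.1, 5.5]
width: 0.0174
grip_force: 19.8
```

```bash
python3 -c "
from h import *
lev()"
```

```text
t 17.5 p [0.4671 0.0221 0.1184] yaw 2.5336 z [-0.002 -0.003 -1.   ] F [ -6.8 -10.1   5.5] w 0.0174 g 19.80090080081709 q [ 0.43  0.12 -0.61  1.96  0.08  1.08  0.75]
ang 2.755 r 0.0897 Fresist_t 11.91 Frad 2.51
```

Request:
{"method": "move_arm", "body": {"targets": [[[0.07,0.44,0],[0,0,0.05],18]]}}

```text
time: 17.62
ee_pos: [0.4686, 0.0254, 0.1183]
eef_rot: [0.323, 0.946, -0.002, -0.001]
ft_force: [-8.3, -11.8, 9.1]
width: 0.0176
grip_force: 19.8
```

```bash
python3 -c "
from h import *
lev()"
```

```text
t 17.62 p [0.4686 0.0254 0.1183] yaw 2.4832 z [-0.003 -0.004 -1.   ] F [ -8.3 -11.8   9.1] w 0.0176 g 19.76085575478976 q [ 0.42  0.13 -0.61  1.96  0.09  1.08  0.69]
ang 2.714 r 0.0897 Fresist_t 14.15 Frad 2.72
```

Landed and tight at 14 N, so I stop here and back off before releasing.

Request:
{"method": "move_arm", "body": {"targets": [[[0,-0.3,0],[0,0,-0.03],18],[[0,-0.2,0],[0,0,-0.03],18],[[0,0,0],[0,0,0],18]]}}

```text
time: 18.0
ee_pos: [0.4673, 0.0222, 0.1187]
eef_rot: [0.294, 0.956, -0.001, 0.001]
ft_force: [0.4, -6.7, 1.0]
width: 0.0171
grip_force: 19.9
```

```bash
python3 -c "
from h import *
lev()"
```

```text
t 18.0 p [0.4673 0.0222 0.1187] yaw 2.5453 z [ 0.001 -0.002 -1.   ] F [ 0.4 -6.7  1. ] w 0.0171 g 19.92731007102364 q [ 0.44  0.12 -0.61  1.96  0.08  1.08  0.77]
ang 2.752 r 0.0896 Fresist_t 6.08 Frad -2.89
```

Request:
{"method": "move_arm", "body": {"targets": [[[0,0,0],[0,0,0],60],[[0,0,0],[0,0,0],60],[[0,0,0],[0,0,0],60],[[0,0,0],[0,0,0],60]]}}

```text
time: 18.5
ee_pos: [0.4666, 0.0248, 0.1185]
eef_rot: [0.293, 0.956, 0.0, -0.0]
ft_force: [0.2, 0.2, 0.1]
width: 0.0477
grip_force: 0.0
```

Request:
{"method": "move_arm", "body": {"targets": [[[0,0,-3],[0,0,0],60],[[0,0,-5],[0,0,0],60],[[0,0,-5],[0,0,0],60],[[2,0,-4],[0,0,0],60],[[5,0,0],[0,0,0],60],[[5,0,0],[0,0,0],60],[[0,0,0],[0,0,0],60],[[0,0,0],[0,0,0],60]]}}

```text
time: 19.5
ee_pos: [0.3674, 0.0915, 0.2887]
eef_rot: [0.293, 0.956, -0.0, 0.0]
ft_force: [-0.2, -0.6, -0.5]
width: 0.052
grip_force: 0.0
```

Run:
```python
from h import *
st(); c=snap('scene','s6');w=snap('top','t6')
a=cv2.resize(c['image'][150:250,200:300],(400,400),interpolation=cv2.INTER_CUBIC)
b=cv2.resize(w['image'][150:230,235:315],(400,400),interpolation=cv2.INTER_CUBIC)
cv2.imwrite('pics/c6.png',np.hstack([a,b]))
for z,an in((.15,2.714),(.15,2.752),(.15,2.65),(.15,2.85)):
    p=proj(w,(*(C+.09*np.array([np.cos(an),np.sin(an)])),z)); print(an,(p-[235,150])*5+[400,0])
for y in(.5,.62): p=proj(w,(*(C+.094*np.array([np.cos(y),np.sin(y)])),.1495)); print('bar',y,(p-[235,150])*5+[400,0])
```

```text
t 19.5 p [0.3674 0.0915 0.2887] yaw 2.5468 z [ 0.001 -0.001 -1.   ] F [-0.2 -0.6 -0.5] w 0.052 g 0.0 q [ 0.43 -0.27 -0.64  1.9  -0.16  1.46  0.8 ]
2.714 [461.88786706 363.16878098]
2.752 [467.75968144 365.51886412]
2.65 [452.22134347 358.71366404]
2.85 [483.28765994 370.53668243]
bar 0.5 [441.49535589  64.11618932]
bar 0.62 [424.25141976  75.36076481]
```

View pics/c6.png

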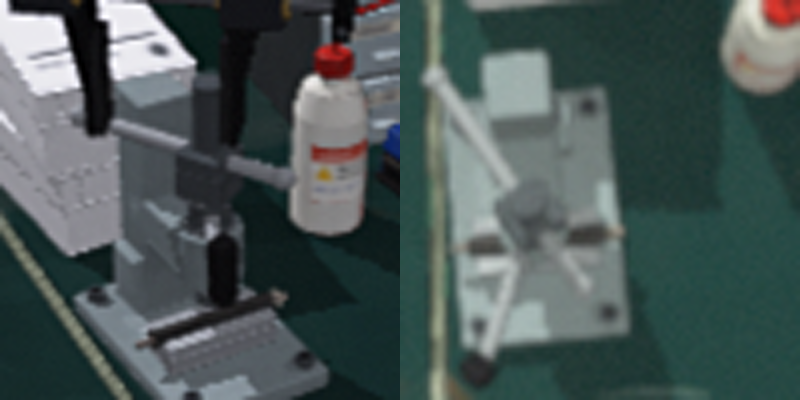

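The key is still on the screw, its bar end at (434,76) of the crop. The grip is at the left-front, (479,368), which is about 2.82 rad, so it eased back roughly 0.1 rad. My ten views are used up, so I check numerically how the bar moved between pictures.

Run:
```python
from h import *
g=lambda f:cv2.cvtColor(cv2.imread(f'pics/{f}.png'),cv2.COLOR_BGR2GRAY)
I4=g('s4'); c=load('s4')
K=lambda y,rad:proj(c,(*(C+rad*np.array([np.cos(y),np.sin(y)])),.1495))
for nm,rad in(('short',-.055),('long',.094)):
    u,v=np.round(K(.62,rad)).astype(int); T=cv2.resize(I4[v-5:v+6,u-5:u+6],None,fx=8,fy=8,interpolation=cv2.INTER_CUBIC)
    print(nm,(u,v),'px/0.1rad',K(.52,rad)-K(.62,rad))
    for f in('s5','s6'):
        S=cv2.resize(g(f)[v-13:v+14,u-13:u+14],None,fx=8,fy=8,interpolation=cv2.INTER_CUBIC)
        m=cv2.matchTemplate(S,T,cv2.TM_CCOEFF_NORMED); _,q,_,l=cv2.minMaxLoc(m); print(f,round(q,3),np.array(l)/8-8)
# top-view bar line fit, bright pixels on the outer long bar: compare t6 only
w=load('t6'); I=g('t6').astype(float)
ys=np.linspace(.40,.75,141)
sc=[np.mean([cv2.remap(I.astype(np.float32),np.float32([[p[0]]]),np.float32([[p[1]]]),1)[0,0] for p in(proj(w,(*(C+q*np.array([np.cos(y),np.sin(y)])),.1495)) for q in np.linspace(.035,.09,30))]) for y in ys]
sc=np.array(sc);k=sc>sc.min()+.6*(sc.max()-sc.min()); print('t6 bar yaw',ys[sc.argmax()],ys[k].min(),ys[k].max())
ang=np.linspace(2.4,3.1,141)
dk=np.array([np.mean([cv2.remap(I.astype(np.float32),np.float32([[p[0]]]),np.float32([[p[1]]]),1)[0,0] for p in(proj(w,(*(C+q*np.array([np.cos(y),np.sin(y)])),.15)) for q in np.linspace(.084,.096,7))]) for y in ang])
k=dk<dk.min()+.4*(np.median(dk)-dk.min());print('grip ang',(ang*k).sum()/k.sum(),ang[k].min(),ang[k].max())
```

```text
short (np.int64(273), np.int64(194)) px/0.1rad [-1.23171494  1.08529434]
s5 0.432 [-7.875 -5.375]
s6 0.987 [-0.125  0.375]
long (np.int64(217), np.int64(178)) px/0.1rad [ 2.30189183 -1.66941422]
s5 0.702 [ 3.625 -1.25 ]
s6 0.526 [-4.625 -6.75 ]
t6 bar yaw 0.5675 0.51 0.63
grip ang 2.8175 2.7199999999999998 2.915
```

The bar was on the column during the swing: about 0.13 rad of turn shows at mid-swing. It then eased back with the nut on release. The grip is 0.1 rad back, within the stated limit. The robot is clear of everything, so I hand in.

```bash
python3 -c "
from bench import r
print(r.close_job())"
```

```text
the job is handed in; nothing more can be done
None
```

The key is seated on the screw and left there. The jam nut was tightened to a peak reading of about 14 N at the lever's end: above the 10 N aimed for, under the 15 N limit. The lever eased back about 0.1 rad when released, and the job is handed in.

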